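# Slide a loaded parts tray onto the right runner pair of a bench rack

### The arm

A 7-joint arm with a two-finger parallel gripper is mounted at the origin on a cart in front of the work surface, level with it; the furniture and walls round the work are solid. World frame = base frame: x ahead of the robot, y to its left, z up, the work surface at z = 0. Lengths are in mm, angles in rad, forces in N, time in s.
With the tool pointing down it reaches from about 400 to 875 mm from the base axis. Payload 4.4 kg.
Tool frame: the origin (TCP) lies at the very end of the fingers, on their centre line; the grasp point (between the pads) lies 19 mm behind it (ctrl.grasp_offset is the distance from the TCP to the grasp point, in mm); z points along the fingers, y is the line along which they close (so a half turn about z gives the same grasp; the last joint's range is limited). The gripper opens to 85 mm and grips with 20 to 120 N. Pads are 22 mm wide; open, the fingers measure 114 mm over their backs; the gripper's body (76 mm by 85 mm) begins 54 mm behind the grasp point. The pads swing forward as they close: fully open they stand 13 mm farther back than shut.
Start: joints at [-1.206, 0.628, 0.038, 1.517, -0.027, 0.996, -0.02], TCP at [271.417, 590.636, 231.313] pointing down, gripper open.
Joint ranges: [-3.06, 3.06], [-0.37, 2.12], [-1.25, 1.32], [0.18, 2.47], [-1.1, 4.24], [0.23, 1.98], [-2.94, 2.94]. Speed limits (rad/s): [2.57, 2.57, 3.14, 3.14, 3.14, 3.14, 3.14].

### API

Orientations are given as [roll, pitch, yaw] about the fixed x, y, z axes, in that order (R = Rz(yaw) Ry(pitch) Rx(roll)).
In Python, from cell import status, cams, ctrl gives the robot as it stands.
- The arm moves only by the tool move_arm, never from a script. Its argument "plan" is a list of rows, each a list of 3 entries, a list of its own where there are three numbers: the shift along the world's x, y, z in mm, then the turn, a rotation vector about the world's x, y, z in degrees, then the opening, from 0 (shut) to 1 (fully open). In form: [[[x, y, z], [wx, wy, wz], gripper], ...]. A call has 1 to 10 rows; each row shifts and turns the commanded pose from where the row before left it; what a row does not reach is not made up. A row lasts 1/8 s, in which the tool goes at most 62.5 mm and 10.7 degrees, less where a joint would pass 70% of its speed; a pose out of reach is approached as far as the arm can. A call with a gripper value outside its range is refused whole. The fingers move at their own pace and stop on an object; the grip force is fixed at half the most. Time passes only in rows, so rows that do not move let the fingers close. It gives the time, the measured TCP pose, the force, the opening and the grip force at its end, in the units of the state.
- status.read_state(): the state, without advancing time (a new reading comes with each control period).
- cams.get_image(name): name is "side" or "top" or "wrist"; returns the picture (384x512x3 uint8, blue, green, red); there is no depth.
- cams.camera_params(name): a dict with "K" (3x3 intrinsics, pixels), "pose" (4x4, takes a point from camera to world coordinates); the wrist camera has in their place "tool_from_camera" (4x4, takes a point from camera to tool coordinates, whose origin is the TCP and whose axes are the flange's). Camera axes: x right, y down, z forward; pixel columns grow to the right and rows downward; lengths in mm; the calibration is good to about 2 mm. A picture is of the moment at which its call begins: read the wrist's pose just before it. camera_params takes no time and is no camera call.
- ctrl.finish_job(): hands the job in; it is judged then, once.
The state is a dict: "clock": time; "qpos": joint angles; "qd": joint speeds; "tau": joint torques, N m; "eef_pos": TCP position; "tool_rot": TCP orientation; "force": force on the tool from outside, world axes, zero at the start; "torque": the same for the moment, N m; "width": finger opening in mm; "gripper_force": force on a finger pad.
Only numpy, scipy, OpenCV 4.12 (cv2) and the standard library are available. Lean on these libraries where they do the work, as an engineer would, in place of code of your own. Each camera call takes 0.05 s, during which the arm holds its last target. There are 200 camera calls.

### The job

Pick up the small parts tray by its handle, with the tin standing on it, and slide it onto whichever of the rack's two free runner pairs has the headroom for the tin. Push it in gently (15 N is plenty), feeling for the roller catch at the back, until it clicks and the tray sits fully home against its stop; do not ram or jam it. Keep the tin standing on the tray, and leave the tape roll, the bottle and the tape measure where they are.

Things in the scene. Friction and masses are not known exactly. Their poses are not given: they have to be found in the camera images.
- tray: the loose parts tray, bare aluminium, 130 x 130 mm, walls 22 mm high, floor and walls 2.5 mm thick, 0.16 kg (0.22 to 0.29 kg with the tin), flat on the bench at first. At its front (-x) a black bar handle sticks straight out, at its back (+x) a steel neck with a ball. Origin: centre of its underside; x from handle to ball, z up.
- handle (a point): where to grip the tray's bar handle: in the tray's frame at x = -125 mm, 21 mm over its underside. The black bar is 16 mm wide (y), 22 mm high (8 to 30 mm over the underside) and sticks 78 mm out from the front wall; this point is 60 mm out. Grip it firmly across y: the tray hangs out from it.
- strike (a point): centre of the tray's strike ball, 13 mm diameter, in the tray's frame at x = +87 mm, y = 0, 11 mm over its underside. Home, the tray's centre is 52 mm behind the rack's front, 18 mm more or less with the catch's unreported depth, so the tray's front ends from 31 mm outside to 5 mm inside the rack's front.
- tin: the printed steel tin that stands on the tray, 58 mm diameter, 72 mm high; its lid is fixed. Origin: centre of its base. With the tray's floor its top is 75 mm over the tray's underside.
- rack: the fixed bench rack: four upright aluminium profiles under a grey top board, open at the front (-x), 188 mm deep, 184 mm wide, 263 mm high. Origin: middle of its front face at bench height; x points into the rack, y to its left, z up. A spanner and a marker lie on top.
- low_pair (a point): middle of the mouth of the free low runner pair, in the rack's front plane, at the top of its ledges (35 mm over the bench); axes as the rack's. Two steel angles along x: the tray's underside rides on ledges 12 mm wide, between webs 134 mm apart (2 mm play each side). At the mouth ledges turn down and webs flare out over 15 mm. Headroom: up to the packed tray (see mid).
- high_pair (a point): middle of the mouth of the free high runner pair, in the rack's front plane, at the height of the top of its ledges, which changes from run to run with mid; same make as the low pair. Headroom over this pair: up to the top board's underside (see top_board).
- mid: the clamped middle unit of the rack (fixed; its height differs from run to run): a runner pair with a fixed tray packed with a bearing, a gear and nuts, and 40 mm over it the free high pair. Origin: rack's front plane, at the packed tray's underside; axes as the rack's. The headrooms over the two free pairs add up to 176 mm: at least one has 88 mm or more.
- top_board (a point): middle of the front edge of the top board's underside, 251 mm over the bench.
- catch_low: roller catch of the low pair, at the back of the rack. Its origin is only the point on the pair's centre line at ledge height 100 mm behind the rack's front; the catch itself is clamped in a slot anywhere along 36 mm of depth, not reported. It has two grey upright rollers, 10 mm diameter, sprung, 8 mm apart, and 11.5 mm behind their line a steel plate, the stop, where the ball's tip ends.
- catch_high: the same for the high pair, with its own unreported depth. In either catch the ball snaps between the rollers: the push climbs to about 7 N (to 15 N if the tray is borne down on its ledges), drops with a click 5 mm before home, and rises again at the stop; then the rollers hold the tray there. A push of more than 15 N counts as ramming.
- tape_roll: roll of black tape lying flat on the bench, 66 mm diameter, 19 mm high; leave it alone.
- oil_bottle: brown bottle with a green cap, 48 mm diameter, 80 mm high, beside the rack; leave it alone.
- tape_measure: tape measure standing on the bench, 36 x 78 x 62 mm; leave it alone.
Things that resemble listed ones, but are neither listed nor needed, are in the scene too. Several things have the shape of the tray; the one meant has the colours described above.

How it is judged:
By the outcome, as a careful person would: the job done as asked, in the order asked, and still so for the second after the job is handed in, with the robot touching nothing.
It also fails if it takes over 67 s, if anything falls off the work surface, if the arm or the gripper's body presses on something with over 40 N, if the wrist force passes 120 N, or if a joint passes its speed limit or range.

## Working session

There is one attempt and no reset: what is moved stays moved. The work goes in short steps, Python scripts to look and compute and a tool call to move; the robot and the scene stay as the last step left them, time stands still between calls to the robot, and variables do not carry over. Pictures are saved under pics/ and viewed, at most 10 in all, crops included, and the job is handed in when it is done.

Besides the shell and the picture viewer there is one more tool, called by a JSON object that holds its "method" and its "body", one argument or row to a line. move_arm: Moves the arm, as the interface text tells. Its arguments: {"type":"object","properties":{"plan":{"type":"array","items":{"type":"array"}}},"required":["plan"]}

```bash
mkdir -p pics
python3 - <<'E'
from cell import status,cams,ctrl
import cv2,numpy as np
s=status.read_state();print(s['clock'],s['eef_pos'],s['tool_rot'],s['width'],ctrl.grasp_offset)
for n in("side","top"):
    cv2.imwrite(f"pics/{n}0.png",cv2.resize(cams.get_image(n),(800,600)))
    p=cams.camera_params(n);print(n,np.round(p["K"],1).tolist(),np.round(p["pose"],3).tolist())
print(np.round(cams.camera_params("wrist")["tool_from_camera"],3).tolist())
E
```

```text
0.0 [271.15890024 590.05604263 230.39292617] [-3.13972807e+00  1.52915488e-05  2.71078776e+00] 85.43828045019451 18.700000000000003
side [[457.4, 0.0, 256.7], [0.0, 457.4, 192.3], [0.0, 0.0, 1.0]] [[0.175, -0.449, 0.876, -715.357], [-0.984, -0.101, 0.145, -471.975], [0.024, -0.888, -0.459, 844.472], [0.0, 0.0, 0.0, 1.0]]
top [[390.3, 0.0, 258.3], [0.0, 390.3, 193.2], [0.0, 0.0, 1.0]] [[0.022, -0.981, 0.191, 346.894], [-1.0, -0.02, 0.008, -259.22], [-0.004, -0.191, -0.982, 1273.86], [0.0, 0.0, 0.0, 1.0]]
[[0.001, -0.96, -0.279, 71.08], [1.0, 0.001, 0.0, -0.048], [-0.0, -0.279, 0.96, -143.111], [0.0, 0.0, 0.0, 1.0]]
```

View pics/side0.png

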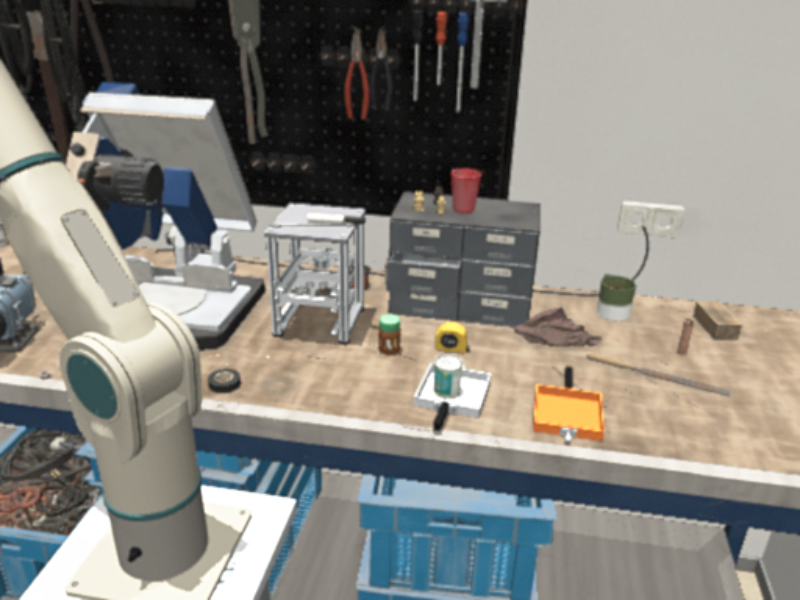

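View pics/top0.png

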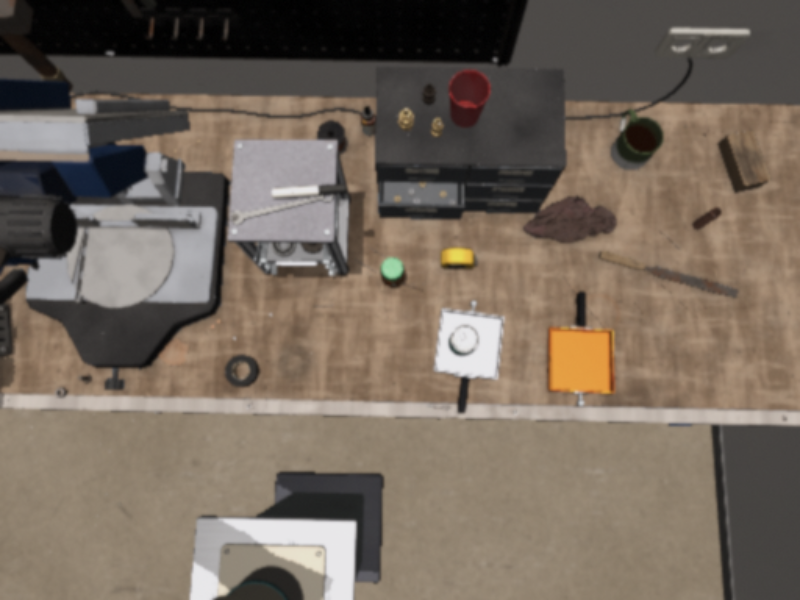

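The side view shows the rack (800-px 270-365, 205-340), the white/aluminium tray with tin (415-490, 360-430) and the orange decoy. The top view shows the tray at (470,343), its handle at (464,395) and the rack board at (285,190). Next I'll measure in detail.

```bash
cat > h.py <<'E'
from cell import status,cams,ctrl
import cv2,numpy as np
from scipy.spatial.transform import Rotation as Ro
def cam(n,s=None):
    p=cams.camera_params(n)
    if n!="wrist": return np.array(p["K"]),np.array(p["pose"])
    T=np.eye(4);T[:3,:3]=Ro.from_euler('xyz',s['tool_rot']).as_matrix();T[:3,3]=s['eef_pos']
    return np.array(p["K"]),T@np.array(p["tool_from_camera"])
def onz(c,uv,z):
    K,P=c;uv=np.atleast_2d(uv).astype(float)
    d=(P[:3,:3]@np.linalg.inv(K)@np.c_[uv,np.ones(len(uv))].T).T
    return P[:3,3]+d*((z-P[2,3])/d[:,2])[:,None]
def proj(c,X):
    K,P=c;X=np.atleast_2d(X);q=(K@P[:3,:3].T@(X-P[:3,3]).T).T
    return q[:,:2]/q[:,2:]
E
python3 - <<'E'
from h import *
t=cams.get_image("top");s=cams.get_image("side");T=cam("top");S=cam("side")
k=.64
print("tray",onz(T,np.array([[441,310],[503,316],[498,378],[436,372]])*k,22).round())
print("handle tip, root",onz(T,np.array([[462,410],[466,378]])*k,30).round())
print("ball",onz(T,np.array([[474,304]])*k,11).round())
print("rack top",onz(T,np.array([[234,142],[338,140],[340,240],[229,240]])*k,263).round())
print("rack feet",onz(T,np.array([[270,272],[345,272]])*k,0).round())
print("side feet",onz(S,np.array([[281,333],[346,339]])*k,0).round())
print("side tray",onz(S,np.array([[432,366],[491,373],[484,413],[416,405]])*k,22).round())
print("tape,bottle,measure",onz(T,np.array([[241,371],[392,269],[458,257]])*k,[0,]) .round())
a=cv2.resize(s[125:221,165:240],None,fx=6,fy=6,interpolation=cv2.INTER_CUBIC)
b=cv2.resize(t[192:268,275:330],None,fx=6,fy=6,interpolation=cv2.INTER_CUBIC)
c=np.zeros((576,785,3),np.uint8);c[:a.shape[0],:450]=a;c[:b.shape[0],452:452+b.shape[1]]=b
cv2.imwrite("pics/c1.png",c)
E
```

```text
tray [[ 575. -327.   22.]
 [ 565. -456.   22.]
 [ 436. -445.   22.]
 [ 446. -318.   22.]]
handle tip, root [[ 370. -371.   30.]
 [ 434. -379.   30.]]
ball [[ 591. -397.   11.]]
rack top [[ 828.   58.  263.]
 [ 835. -127.  263.]
 [ 650. -139.  263.]
 [ 646.   53.  263.]]
rack feet [[ 654.   40.    0.]
 [ 658. -121.    0.]]
side feet [[ 670.   40.    0.]
 [ 676. -115.    0.]]
side tray [[ 569. -330.   22.]
 [ 568. -456.   22.]
 [ 424. -452.   22.]
 [ 422. -319.   22.]]
tape,bottle,measure [[ 441.   87.    0.]
 [ 666. -222.    0.]
 [ 696. -364.    0.]]
```

View pics/c1.png

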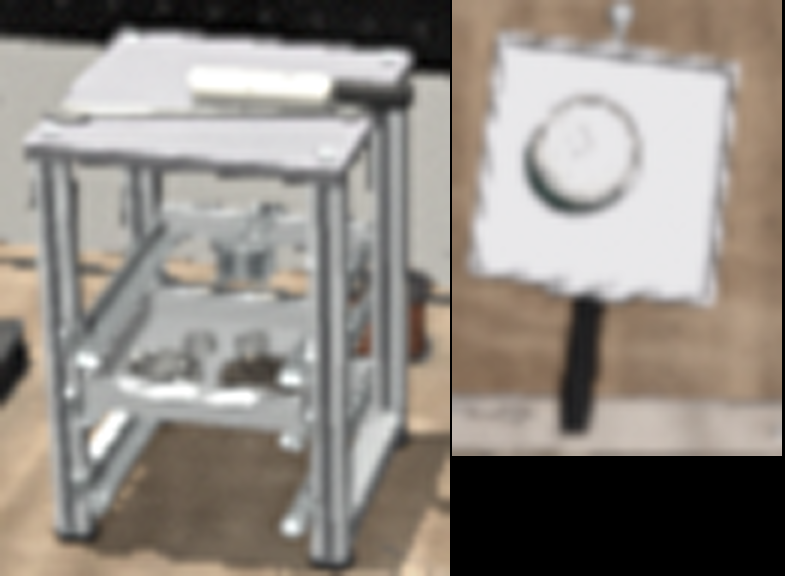

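The crop shows three runner mouths on the right at crop rows 375, 440 and 525 (high, mid, low). The mid unit is therefore at about z=88, which leaves about 53 mm over the low pair and about 123 mm over the high pair, so the tray goes on the high pair. The tray centre is near (505,-387) with yaw about -4.6°. I'm moving now and will look at the rack mouth on the way.

{"method": "move_arm", "body": {
  "plan": [
    [[10, -48, 10], [0, 0, 2], 1],
    [[10, -48, 10], [0, 0, 2], 1],
    [[10, -48, 10], [0, 0, 2], 1],
    [[10, -48, 10], [0, 0, 2], 1],
    [[10, -48, 10], [0, 0, 2], 1],
    [[10, -48, 10], [0, 0, 2], 1],
    [[15, -45, 0], [0, 0, 2], 1],
    [[15, -45, 0], [0, 0, 2], 1],
    [[15, -45, 0], [0, 0, 2], 1],
    [[15, -45, 0], [0, 0, 2], 1]
  ]
}}

```text
clock: 1.45
eef_pos: [391.7, 121.2, 291.5]
tool_rot: [3.141, 0.001, 3.061]
force: [0.8, 0.1, 0.8]
width: 85.1
gripper_force: 0.0
```

```bash
python3 -c "
from h import *
s=status.read_state();print(s['qpos'],s['eef_pos'],np.degrees(s['tool_rot']),cams.camera_params('wrist')['K'])"
```

```text
[-0.44594964  0.20433642  0.09381627  2.05529515 -0.02473359  0.88238683
  1.15197231] [391.73774743 121.16950927 291.48317046] [1.79980909e+02 2.89224262e-02 1.75390322e+02] [[269.59593621   0.         250.4378543 ]
 [  0.         269.59593621 192.56362911]
 [  0.           0.           1.        ]]
```

{"method": "move_arm", "body": {
  "plan": [
    [[10, -40, 0], [0, -6, 1], 1],
    [[10, -40, 0], [0, -6, 1], 1],
    [[10, -40, 0], [0, -6, 1], 1],
    [[0, -40, 0], [0, -7, 1], 1],
    [[0, 0, 0], [0, 0, 0], 1]
  ]
}}

```text
clock: 2.08
eef_pos: [419.0, -34.6, 290.2]
tool_rot: [3.116, 0.42, 3.118]
force: [-0.2, 0.1, -0.8]
width: 85.6
gripper_force: 0.0
```

Run:
```python
from h import *
s=status.read_state();im=cams.get_image("wrist");cv2.imwrite("pics/w1raw.png",im);np.save("w1.npy",np.r_[s['eef_pos'],s['tool_rot']])
print(s['eef_pos'],np.degrees(s['tool_rot']))
cv2.imwrite("pics/w1.png",cv2.resize(im,(800,600),interpolation=cv2.INTER_CUBIC))
```

```text
[418.98884882 -34.58594457 290.21073436] [178.53111797  24.06349313 178.65886101]
```

View pics/w1.png

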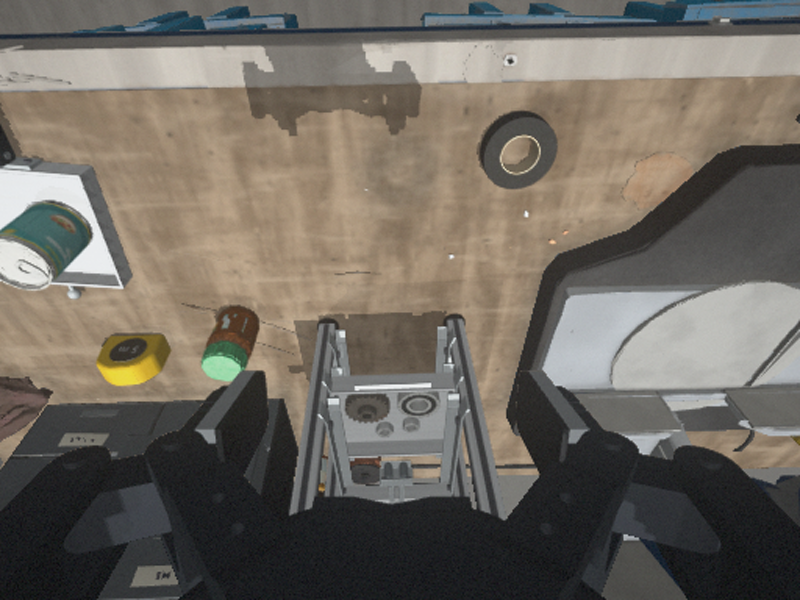

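The wrist view, with its top toward the robot, shows the front feet at (327,322) and (456,320). The packed tray with gear and bearing spans (333-458, 375-455). I'll zoom in on the mouth.

Run:
```python
from h import *
im=cv2.imread("pics/w1raw.png")
cv2.imwrite("pics/w1c.png",cv2.resize(im[198:298,188:318],None,fx=6,fy=6,interpolation=cv2.INTER_CUBIC))
v=np.load("w1.npy");C=cam("wrist",dict(eef_pos=v[:3],tool_rot=v[3:]))
print("feet",onz(C,np.array([[318,325],[465,322]])*.64,0).round())
```

```text
feet [[ 666. -124.    0.]
 [ 667.   64.   -0.]]
```

View pics/w1c.png

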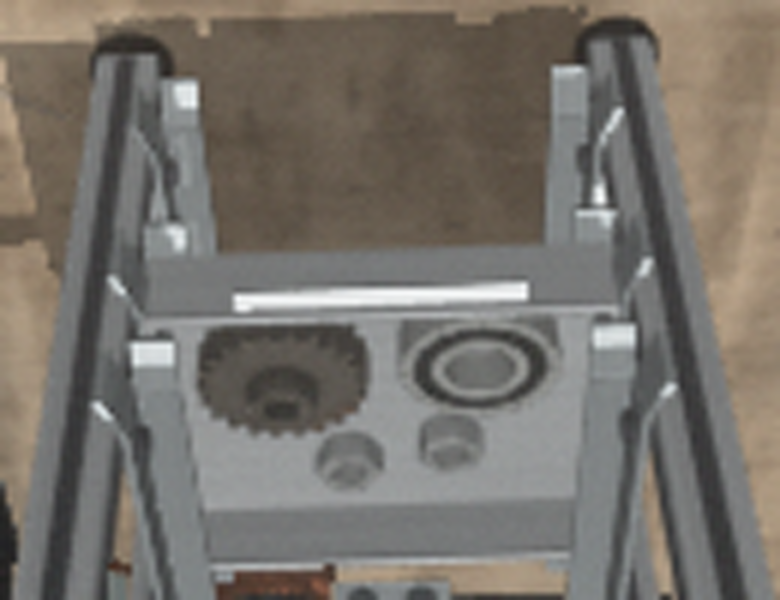

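The crop shows the ledge creases at crop px: low (185,110)/(570,93), mid (168,250)/(598,235) and high (155,367)/(613,352). Next I'll solve for the heights.

Run:
```python
from h import *
v=np.load("w1.npy");C=cam("wrist",dict(eef_pos=v[:3],tool_rot=v[3:]))
f=lambda p:np.array(p)/6.+[188,198]
low=onz(C,f([[168,110],[205,110],[552,93],[588,93]]),35);print("low",low.round(1))
x=low[:,0].mean()
for n,p in dict(mid=[[150,250],[187,250],[580,235],[615,235]],high=[[133,367],[175,367],[594,352],[636,352]]).items():
    for z in np.arange(70,180,1.):
        q=onz(C,f(p),z)
        if abs(q[:,0].mean()-x)<.8: print(n,z,q.round(1).tolist())
S=cam("side");g=lambda p:np.array(p)/6.+[165,125]
for z,p in ((35,[295,525]),(88,[290,440]),(128,[290,375])):print("side",onz(S,g(p),z).round())
print("feet",onz(C,f([[130,40],[618,25]]),5).round(1))
```

```text
low [[654.9 -95.7  35. ]
 [655.3 -84.2  35. ]
 [651.7  23.9  35. ]
 [652.1  35.1  35. ]]
mid 91.0 [[654.8, -96.7, 91.0], [655.2, -86.2, 91.0], [653.1, 26.0, 91.0], [653.5, 36.0, 91.0]]
mid 92.0 [[653.6, -96.5, 92.0], [654.0, -86.0, 92.0], [652.0, 25.8, 92.0], [652.4, 35.8, 92.0]]
high 132.0 [[653.3, -97.7, 132.0], [653.8, -86.6, 132.0], [652.1, 24.7, 132.0], [652.6, 35.9, 132.0]]
side [[643. -97.  35.]]
side [[649. -94.  88.]]
side [[654. -93. 128.]]
feet [[ 652.5 -110.     5. ]
 [ 651.3   48.6    5. ]]
```

Run:
```python
from h import *
v=np.load("w1.npy");C=cam("wrist",dict(eef_pos=v[:3],tool_rot=v[3:]))
f=lambda p:np.array(p)/6.+[188,198]
def yaw(a,b): d=b-a;return np.degrees(np.arctan2(d[1],d[0])).round(2)
for p in ([[180,380],[212,560]],[[592,365],[575,555]]):
    q=onz(C,f(p),132);print("high ledge",q.round(1).tolist(),yaw(*q))
for p in ([[207,130],[216,240]],[[551,120],[546,240]]):
    q=onz(C,f(p),35);print("low ledge",q.round(1).tolist(),yaw(*q))
# top board outline in top view
t=cams.get_image("top");T=cam("top")
g=cv2.cvtColor(t,cv2.COLOR_BGR2GRAY)
q=onz(T,np.array([[235,143],[337,141],[340,239],[230,238]])*.64,263)
print(q.round(1).tolist(),yaw(q[3],q[0]),yaw(q[2],q[1]),yaw(q[2],q[3])-90,yaw(q[1],q[0])-90)
# tray in top view: white blob
m=((t.min(2)>150)).astype(np.uint8);m[:,:270]=0;m[:,330:]=0;m[:190]=0;m[245:]=0
m=cv2.morphologyEx(m,cv2.MORPH_CLOSE,np.ones((9,9)))
c=max(cv2.findContours(m,0,2)[0],key=cv2.contourArea)
b=cv2.boxPoints(cv2.minAreaRect(c));q=onz(T,b,12);print("tray",q.round(1).tolist(),q.mean(0),[np.linalg.norm(q[i]-q[i-1]).round(1) for i in range(4)],yaw(q[0],q[1]),yaw(q[1],q[2]))
d=((t.max(2)<50)).astype(np.uint8);d[:,285:]*=1;d[:,:285]=0;d[:,310:]=0;d[:238]=0;d[268:]=0
ys,xs=np.nonzero(d);q=onz(T,np.c_[xs,ys],30);print("handle",len(q),q.mean(0),q.min(0),q.max(0))
l=cv2.fitLine(q[:,:2].astype(np.float32),cv2.DIST_L2,0,.01,.01).ravel();print(np.degrees(np.arctan2(l[1],l[0])))
```

```text
high ledge [[659.6, -85.8, 132.0], [751.3, -84.3, 132.0]] 0.92
high ledge [[657.8, 24.6, 132.0], [754.4, 26.6, 132.0]] 1.19
low ledge [[664.3, -84.3, 35.0], [717.3, -85.5, 35.0]] -1.27
low ledge [[663.7, 24.3, 35.0], [721.8, 26.0, 35.0]] 1.67
[[825.8, 55.9, 263.0], [833.2, -125.7, 263.0], [651.9, -138.6, 263.0], [649.8, 51.5, 263.0]] 1.45 4.06 0.6099999999999994 2.319999999999993
tray [[445.4, -311.3, 12.0], [606.0, -327.2, 12.0], [593.4, -462.4, 12.0], [433.6, -443.3, 12.0]] [ 519.61478009 -386.06384965   12.        ] [np.float64(132.5), np.float64(161.3), np.float64(135.7), np.float64(160.9)] -5.65 -95.3
handle 78 [ 403.03466473 -371.80915233   30.        ] [ 371.46071183 -380.93124259   30.        ] [ 434.15907651 -365.23117521   30.        ]
-7.093124
```

```bash
cat >> h.py <<'E'
def rotto(yaw,tilt):  # rotvec deg from the present tool to wanted
    R=Ro.from_euler('xyz',status.read_state()['tool_rot'])
    W=Ro.from_euler('z',yaw,degrees=True)*Ro.from_euler('y',180-tilt,degrees=True)
    return (W*R.inv()).as_rotvec(degrees=True).round(2)
E
python3 -c "
from h import *
print(rotto(-5.5,15))"
```

```text
[-0.86  9.25 -4.94]
```

{"method": "move_arm", "body": {
  "plan": [
    [[-6, -42, -15], [-0.1, 1.16, -0.62], 1],
    [[-6, -42, -15], [-0.1, 1.16, -0.62], 1],
    [[-6, -42, -15], [-0.1, 1.16, -0.62], 1],
    [[-6, -42, -15], [-0.1, 1.16, -0.62], 1],
    [[-6, -42, -15], [-0.1, 1.16, -0.62], 1],
    [[-6, -42, -15], [-0.1, 1.16, -0.62], 1],
    [[-6, -42, -15], [-0.1, 1.16, -0.62], 1],
    [[-6, -42, -15], [-0.1, 1.16, -0.62], 1],
    [[0, 0, 0], [0, 0, 0], 1],
    [[0, 0, 0], [0, 0, 0], 1]
  ]
}}

```text
clock: 3.42
eef_pos: [375.9, -360.4, 172.8]
tool_rot: [3.139, 0.263, 3.05]
force: [-0.2, -0.2, -0.2]
width: 85.7
gripper_force: 0.0
```

Run:
```python
from h import *
s=status.read_state();im=cams.get_image("wrist");cv2.imwrite("pics/w2raw.png",im);np.save("w2.npy",np.r_[s['eef_pos'],s['tool_rot']])
print(s['eef_pos'],np.degrees(s['tool_rot']),rotto(-5.5,15),s['qpos'])
cv2.imwrite("pics/w2.png",cv2.resize(im,(800,600),interpolation=cv2.INTER_CUBIC))
```

```text
[ 375.88983742 -360.42740709  172.7622675 ] [179.82542545  15.05732036 174.74106471] [-0.15  0.09 -0.31] [ 0.71965565  0.47206421  0.15352121  2.12207759 -0.63040299  0.43569953
  2.88948739]
```

View pics/w2.png

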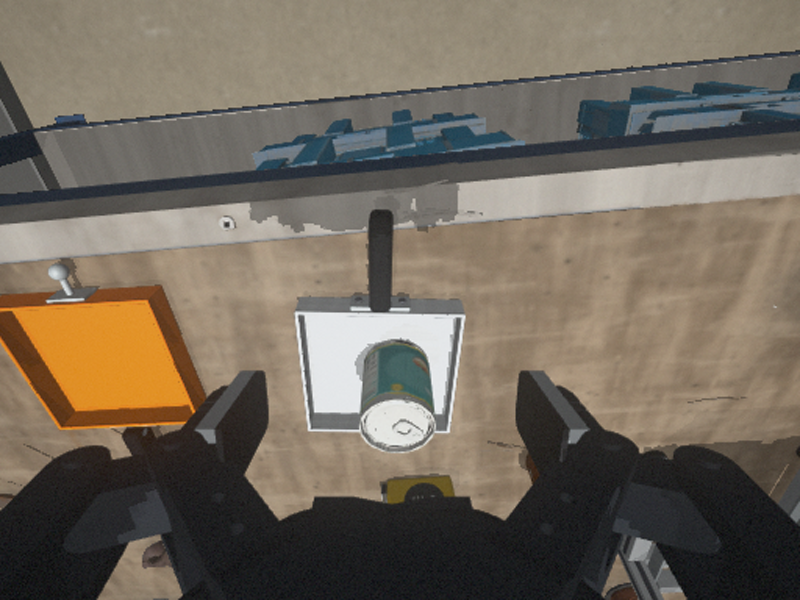

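The view shows the handle bar from its tip (381,212) to its root (380,308), the tray rim corners at (297,312), (464,300), (309,430) and (452,428), and the tin standing at (398,400). Joint 7 is close to its limit at 15° tilt, so I'll use about 5°.

Run:
```python
from h import *
v=np.load("w2.npy");C=cam("wrist",dict(eef_pos=v[:3],tool_rot=v[3:]))
im=cv2.imread("pics/w2raw.png")
print("bar tip,root",onz(C,np.array([[380.5,214],[381,300]])*.64,30).round(1).tolist())
q=onz(C,np.array([[297,312],[464,300],[452,430],[309,430]])*.64,22);print("rim",q.round(1).tolist(),q.mean(0).round(1))
d=(im.max(2)<62).astype(np.uint8);d[:,:230]=0;d[:,256]=0;d[:,258:]=0;d[:145]=0;d[186:]=0
for r in range(145,186,8):
    x=np.nonzero(d[r])[0]
    if len(x): print(r,x.min(),x.max(),onz(C,[[x.min(),r],[x.max()+1,r]],30).round(1).tolist())
print(rotto(-5.5,5))
```

```text
bar tip,root [[363.3, -365.8, 30.0], [428.1, -372.1, 30.0]]
rim [[437.7, -437.7, 22.0], [438.6, -310.7, 22.0], [578.6, -321.9, 22.0], [566.2, -453.3, 22.0]] [ 505.3 -380.9   22. ]
145 236 250 [[371.1, -374.4, 30.0], [372.5, -359.0, 30.0]]
153 236 250 [[379.9, -375.4, 30.0], [381.4, -359.8, 30.0]]
161 237 250 [[389.1, -375.4, 30.0], [390.5, -360.6, 30.0]]
169 237 250 [[398.5, -376.5, 30.0], [399.9, -361.4, 30.0]]
177 237 249 [[408.2, -377.7, 30.0], [409.5, -363.4, 30.0]]
185 237 249 [[418.3, -378.8, 30.0], [419.6, -364.3, 30.0]]
[ 0.78 10.04 -0.29]
```

{"method": "move_arm", "body": {
  "plan": [
    [[2, -2, -28], [0.2, 2.5, -0.07], 1],
    [[2, -2, -28], [0.2, 2.5, -0.07], 1],
    [[2, -2, -28], [0.2, 2.5, -0.07], 1],
    [[2, -2, -28], [0.2, 2.5, -0.07], 1],
    [[0, 0, 0], [0, 0, 0], 1],
    [[0, 0, 0], [0, 0, 0], 1]
  ]
}}

```text
clock: 4.22
eef_pos: [383.0, -369.2, 62.0]
tool_rot: [-3.14, 0.089, 3.044]
force: [-0.1, -0.6, 0.0]
width: 85.6
gripper_force: 0.0
```

```bash
python3 -c "
from h import *
s=status.read_state();print(s['eef_pos'],rotto(-5.6,5),s['qpos'])
print(np.array([384.6,-367.8,4.5])-s['eef_pos'])"
```

```text
[ 382.99746857 -369.23243394   62.02158622] [ 0.11  0.09 -0.02] [ 0.59517949  0.71608365  0.2318416   2.05215095 -0.59220958  0.37378075
  2.79162582]
[  1.60253143   1.43243394 -57.52158622]
```

{"method": "move_arm", "body": {
  "plan": [
    [[1, 1, -15], [0, 0, 0], 1],
    [[0.6, 0.4, -15], [0, 0, 0], 1],
    [[0, 0, -14], [0, 0, 0], 1],
    [[0, 0, -13], [0, 0, 0], 1],
    [[0, 0, 0], [0, 0, 0], 1],
    [[0, 0, 0], [0, 0, 0], 1]
  ]
}}

```text
clock: 4.97
eef_pos: [384.2, -368.5, 4.0]
tool_rot: [-3.14, 0.088, 3.043]
force: [-0.5, -0.1, 1.1]
width: 85.5
gripper_force: 0.0
```

{"method": "move_arm", "body": {
  "plan": [
    [[0, 0, 0], [0, 0, 0], 0],
    [[0, 0, 0], [0, 0, 0], 0],
    [[0, 0, 0], [0, 0, 0], 0],
    [[0, 0, 0], [0, 0, 0], 0],
    [[0, 0, 0], [0, 0, 0], 0],
    [[0, 0, 0], [0, 0, 0], 0],
    [[0, 0, 0], [0, 0, 0], 0],
    [[0, 0, 0], [0, 0, 0], 0]
  ]
}}

```text
clock: 5.98
eef_pos: [384.3, -368.6, 4.2]
tool_rot: [-3.14, 0.088, 3.043]
force: [-0.5, -0.1, 4.5]
width: 14.8
gripper_force: 61.2
```

{"method": "move_arm", "body": {
  "plan": [
    [[0, 0, 3], [0, 0, 0], 0],
    [[0, 0, 5], [0, 0, 0], 0],
    [[0, 0, 8], [0, 0, 0], 0],
    [[0, 0, 12], [0, 0, 0], 0],
    [[0, 0, 15], [0, 0, 0], 0],
    [[0, 0, 15], [0, 0, 0], 0],
    [[0, 0, 15], [0, 0, 0], 0],
    [[0, 0, 12], [0, 0, 0], 0],
    [[0, 0, 5], [0, 0, 0], 0],
    [[0, 0, 0], [0, 0, 0], 0]
  ]
}}

```text
clock: 7.22
eef_pos: [384.3, -368.4, 94.3]
tool_rot: [-3.14, 0.088, 3.044]
force: [0.4, -0.0, -3.3]
width: 14.7
gripper_force: 60.3
```

Run:
```python
from h import *
s=status.read_state();im=cams.get_image("wrist");cv2.imwrite("pics/w3raw.png",im);np.save("w3.npy",np.r_[s['eef_pos'],s['tool_rot']])
print(s['eef_pos'],rotto(-5.6,5),s['force'],s['torque'],s['width'])
cv2.imwrite("pics/w3.png",cv2.resize(im,(800,600),interpolation=cv2.INTER_CUBIC))
```

```text
[ 384.34332002 -368.39452223   94.31520656] [0.08 0.02 0.03] [ 0.3542128  -0.02540747 -3.27609218] [0.01125324 0.4166076  0.0093821 ] 14.715201727717957
```

View pics/w3.png

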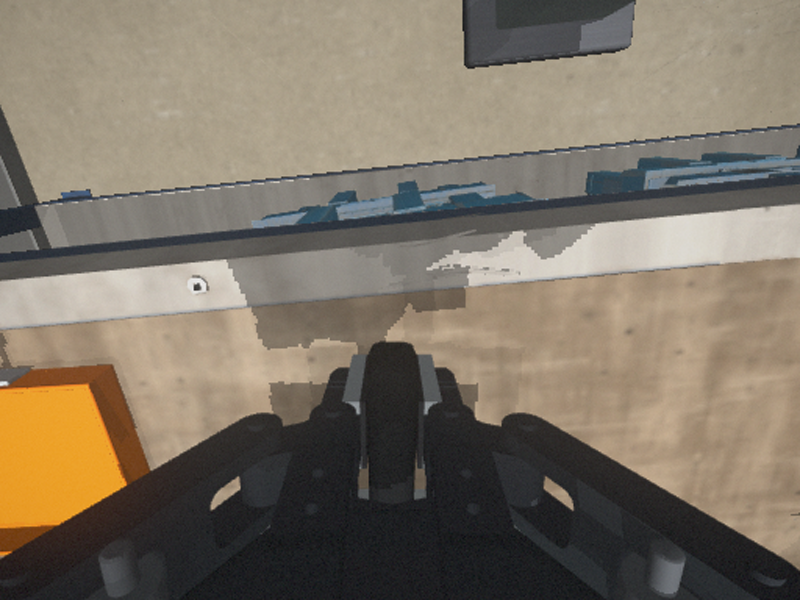

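The handle sits squarely between the pads. I'll carry the tray to a point in front of the high mouth.

{"method": "move_arm", "body": {
  "plan": [
    [[0, 4, 10], [0, 0, 0.2], 0],
    [[2, 10, 15], [0, 0, 0.4], 0],
    [[2, 16, 15], [0, 0, 0.4], 0],
    [[2, 20, 11], [0, 0, 0.4], 0],
    [[2, 22, 5], [0, 0, 0.4], 0],
    [[2, 22, 0], [0, 0, 0.4], 0],
    [[2, 22, 0], [0, 0, 0.4], 0],
    [[2, 22, 0], [0, 0, 0.4], 0],
    [[2, 22, 0], [0, 0, 0.4], 0],
    [[2, 22, 0], [0, 0, 0.4], 0]
  ]
}}

```text
clock: 8.52
eef_pos: [402.4, -184.8, 150.9]
tool_rot: [-3.141, 0.089, 3.111]
force: [0.5, -0.3, -1.7]
width: 15.0
gripper_force: 60.4
```

{"method": "move_arm", "body": {
  "plan": [
    [[2, 22, 0], [0, 0, 0.4], 0],
    [[2, 22, 0], [0, 0, 0.4], 0],
    [[2, 22, 0], [0, 0, 0.4], 0],
    [[2, 22, 0], [0, 0, 0.4], 0],
    [[2, 22, 0], [0, 0, 0.4], 0],
    [[2, 20, 0], [0, 0, 0.4], 0],
    [[2, 15, 0], [0, 0, 0.2], 0],
    [[2, 6, 0], [0, 0, 0], 0],
    [[0, 0, 0], [0, 0, 0], 0],
    [[0, 0, 0], [0, 0, 0], 0]
  ]
}}

```text
clock: 9.78
eef_pos: [418.2, -35.9, 150.3]
tool_rot: [-3.14, 0.088, -3.129]
force: [0.1, 0.3, -2.5]
width: 15.2
gripper_force: 60.3
```

Run:
```python
from h import *
s=status.read_state()
print(s['eef_pos'],rotto(1,5),s['force'],s['torque'],s['qpos'])
t=cams.get_image("top");d=cams.get_image("side");cv2.imwrite("pics/t4raw.png",t);cv2.imwrite("pics/s4raw.png",d)
T=cam("top");S=cam("side")
# tray centre guess
c=s['eef_pos'];print(proj(T,[[540,-33,150]]),proj(S,[[540,-33,150]]))
u,v=proj(S,[[560,-33,160]])[0].astype(int);a=cv2.resize(d[v-48:v+48,u-65:u+65],None,fx=3.0*1.02,fy=3.0*1.02,interpolation=cv2.INTER_CUBIC)
print(u-65,v-48)
u,v=proj(T,[[580,-33,150]])[0].astype(int);b=cv2.resize(t[v-48:v+48,u-65:u+65],None,fx=3.06,fy=3.06,interpolation=cv2.INTER_CUBIC)
print(u-65,v-48);c=np.hstack([a,b]);print(c.shape);cv2.imwrite("pics/c4.png",c)
```

```text
[418.19949966 -35.91607437 150.29193758] [0.1  0.06 0.29] [ 0.07215212  0.28673021 -2.47170894] [-0.02253396  0.39565908  0.01050492] [-0.30643401  0.45922631  0.45194214  2.29876545 -0.55884042  0.38912595
  2.19416858]
[[184.09485186 200.31820427]] [[186.13485085 195.03768807]]
122 141
119 138
(294, 796, 3)
```

View pics/c4.png

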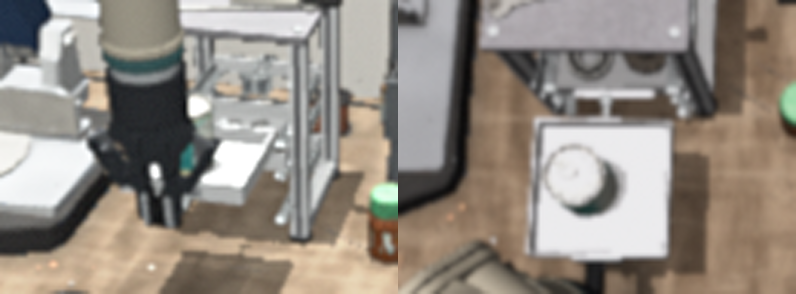

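The left half shows the tray held level in front of the rack with the tin standing. The right half (top) shows the tray at crop x 537-672 with its back rim at y≈121, and the mouth lips around (570,98) and (685,95). I'll check the lateral alignment in numbers.

Run:
```python
from h import *
T=cam("top");S=cam("side")
s=status.read_state();R=Ro.from_euler('xyz',s['tool_rot']).as_matrix();g=s['eef_pos']-18.7*R[:,2]
print("grasp",g)
y=np.radians(1.0-.28);A=np.array([[np.cos(y),-np.sin(y),0],[np.sin(y),np.cos(y),0],[0,0,1]])
w=lambda p:g+A@(np.array(p)-[-123,0,22.5])
P=np.array([w(p) for p in([65,65,22],[65,-65,22],[-65,-65,22],[-65,65,22],[87,0,11],[-65,-65,0],[65,-65,0])])
print(P.round(1).tolist())
print("top crop",((proj(T,P)-[119,138])*3.06).round(1).tolist())
print("side crop",((proj(S,P)-[122,141])*3.06).round(1).tolist())
M=np.array([[653,-97.7,132],[653,35.9,132],[653,-97,91],[653,36,91],[653,-96,35],[653,35,35],[650,-125,263],[650,59,263]])
print("mouth top",((proj(T,M)-[119,138])*3.06).round(1).tolist())
t=cv2.imread("pics/t4raw.png");
c=cv2.resize(t[155:225,150:220],None,fx=8,fy=8,interpolation=cv2.INTER_CUBIC);cv2.imwrite("pics/c5.png",c)
```

```text
grasp [416.50013305 -36.00956255 168.80443938]
[[603.7, 31.3, 168.3], [605.3, -98.6, 168.3], [475.3, -100.3, 168.3], [473.7, 29.7, 168.3], [626.5, -33.4, 157.3], [475.3, -100.3, 146.3], [605.3, -98.6, 146.3]]
top crop [[131.9, 120.1], [268.4, 121.2], [263.6, 257.2], [124.1, 256.1], [203.3, 101.0], [266.8, 260.0], [271.4, 126.4]]
side crop [[157.2, 118.4], [272.2, 129.4], [239.8, 185.3], [116.0, 172.7], [220.4, 124.2], [240.5, 204.4], [272.6, 147.4]]
mouth top [[274.6, 82.6], [139.8, 80.0], [279.1, 93.1], [149.3, 90.6], [284.7, 106.4], [162.4, 104.0], [286.2, 47.5], [77.8, 43.5]]
```

View pics/c5.png

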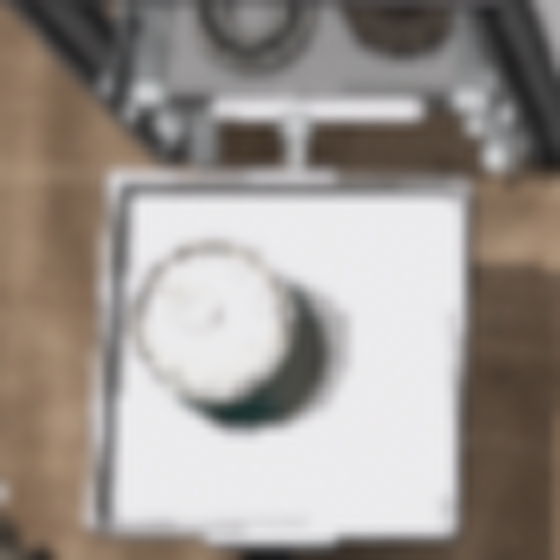

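In the top view the tray and the rack are shifted equally against the tool-based geometry, so the wrist measurements agree with each other. The correction needed is about +1 mm in y, +0.3° in yaw and 10 mm down, and then the tray goes in.

{"method": "move_arm", "body": {
  "plan": [
    [[0, 0.6, -4], [0, 0, 0.15], 0],
    [[0, 0.5, -4], [0, 0, 0.15], 0],
    [[0, 0, -2], [0, 0, 0], 0],
    [[8, 0.1, 0], [0, 0, 0], 0],
    [[8, 0.1, 0], [0, 0, 0], 0],
    [[8, 0.2, 0], [0, 0, 0], 0],
    [[8, 0.1, 0], [0, 0, 0], 0],
    [[6, 0.1, 0], [0, 0, 0], 0],
    [[0, 0, 0], [0, 0, 0], 0]
  ]
}}

```text
clock: 11.0
eef_pos: [456.8, -33.7, 140.1]
tool_rot: [-3.14, 0.088, -3.122]
force: [-0.2, -0.1, -0.9]
width: 14.9
gripper_force: 60.3
```

{"method": "move_arm", "body": {
  "plan": [
    [[5, 0.1, 0], [0, 0, 0], 0],
    [[5, 0.1, 0], [0, 0, 0], 0],
    [[4, 0.05, 0], [0, 0, 0], 0],
    [[0, 0, 0], [0, 0, 0], 0]
  ]
}}

```text
clock: 11.5
eef_pos: [470.6, -33.5, 140.1]
tool_rot: [-3.14, 0.088, -3.123]
force: [-0.2, 0.9, -1.7]
width: 15.0
gripper_force: 60.3
```

{"method": "move_arm", "body": {
  "plan": [
    [[4, 0.05, 0], [0, 0, 0], 0],
    [[4, 0.1, 0], [0, 0, 0], 0],
    [[4, 0.05, 0], [0, 0, 0], 0],
    [[4, 0.1, 0], [0, 0, 0], 0],
    [[0, 0, 0], [0, 0, 0], 0]
  ]
}}

```text
clock: 12.12
eef_pos: [486.6, -33.1, 140.1]
tool_rot: [-3.14, 0.088, -3.123]
force: [0.1, -0.8, -2.1]
width: 14.8
gripper_force: 60.3
```

{"method": "move_arm", "body": {
  "plan": [
    [[0, 0, -1], [0, 0, 0], 0],
    [[0, 0, -1], [0, 0, 0], 0],
    [[0, 0, 0], [0, 0, 0], 0]
  ]
}}

```text
clock: 12.5
eef_pos: [486.1, -33.2, 138.1]
tool_rot: [-3.14, 0.088, -3.123]
force: [-0.8, 1.0, -1.6]
width: 14.9
gripper_force: 60.5
```

```bash
python3 -c "
from h import *
s=status.read_state();print(s['eef_pos'],s['force'],s['torque'],rotto(1,5))"
```

```text
[486.09625537 -33.16019661 138.07205988] [-0.76379918  1.03251536 -1.57617482] [0.01738183 0.29021643 0.06824542] [ 0.09  0.03 -0.06]
```

{"method": "move_arm", "body": {
  "plan": [
    [[0, 0, -0.5], [0, 0, 0], 0],
    [[0, 0, -0.5], [0, 0, 0], 0],
    [[0, 0, 0], [0, 0, 0], 0]
  ]
}}

```text
clock: 12.88
eef_pos: [486.3, -33.2, 137.2]
tool_rot: [-3.14, 0.088, -3.123]
force: [-2.0, 0.9, -0.3]
width: 15.1
gripper_force: 60.6
```

```bash
python3 -c "
from h import *
s=status.read_state();print(s['eef_pos'],s['force'],s['torque'],rotto(1,5))"
```

```text
[486.30591529 -33.17379876 137.17237617] [-1.98200021  0.85046457 -0.33738915] [0.01195484 0.18541642 0.00689601] [ 0.09  0.05 -0.06]
```

{"method": "move_arm", "body": {
  "plan": [
    [[0, 0, 0.5], [0, 0, 0], 0],
    [[4, 0.1, 0], [0, 0, 0], 0],
    [[4, 0.05, 0], [0, 0, 0], 0],
    [[4, 0.05, 0], [0, 0, 0], 0],
    [[4, 0.1, 0], [0, 0, 0], 0]
  ]
}}

```text
clock: 13.5
eef_pos: [502.6, -32.8, 137.5]
tool_rot: [-3.14, 0.088, -3.123]
force: [-1.2, 0.7, 0.0]
width: 15.0
gripper_force: 60.6
```

```bash
python3 -c "
from h import *
s=status.read_state();print(s['eef_pos'],s['force'],s['torque'],rotto(1,5))"
```

```text
[502.57033678 -32.82427031 137.53965158] [-1.19453604  0.72386844  0.03559602] [-0.00885437  0.28434918  0.00243161] [ 0.09  0.04 -0.07]
```

{"method": "move_arm", "body": {
  "plan": [
    [[4, 0.05, 0], [0, 0, 0], 0],
    [[4, 0.1, 0], [0, 0, 0], 0],
    [[4, 0.05, 0], [0, 0, 0], 0],
    [[4, 0.05, 0], [0, 0, 0], 0],
    [[4, 0.1, 0], [0, 0, 0], 0]
  ]
}}

```text
clock: 14.12
eef_pos: [522.5, -32.5, 137.6]
tool_rot: [-3.14, 0.088, -3.123]
force: [-1.0, -0.0, 0.1]
width: 14.8
gripper_force: 60.6
```

```bash
python3 -c "
from h import *
s=status.read_state();print(s['eef_pos'],s['force'],s['torque'],rotto(1,5))"
```

```text
[522.47743928 -32.4865457  137.59215547] [-1.02596619 -0.04741579  0.05332394] [0.08901771 0.35689201 0.04550995] [ 0.09  0.04 -0.06]
```

{"method": "move_arm", "body": {
  "plan": [
    [[4, 0.05, 0], [0, 0, 0], 0],
    [[4, 0.1, 0], [0, 0, 0], 0],
    [[4, 0.05, 0], [0, 0, 0], 0],
    [[4, 0.05, 0], [0, 0, 0], 0],
    [[4, 0.1, 0], [0, 0, 0], 0],
    [[3, 0.05, 0], [0, 0, 0], 0]
  ]
}}

```text
clock: 14.88
eef_pos: [545.2, -32.1, 137.5]
tool_rot: [-3.14, 0.087, -3.123]
force: [-4.4, -0.5, 1.5]
width: 14.9
gripper_force: 61.0
```

{"method": "move_arm", "body": {
  "plan": [
    [[1.5, 0.02, 0], [0, 0, 0], 0],
    [[1.5, 0.02, 0], [0, 0, 0], 0],
    [[1.5, 0.02, 0], [0, 0, 0], 0],
    [[1.5, 0.02, 0], [0, 0, 0], 0]
  ]
}}

```text
clock: 15.38
eef_pos: [547.9, -32.5, 137.2]
tool_rot: [-3.141, 0.082, -3.124]
force: [-11.4, -0.9, 7.4]
width: 14.9
gripper_force: 62.1
```

{"method": "move_arm", "body": {
  "plan": [
    [[1.5, 0.02, 0], [0, 0, 0], 0],
    [[1.5, 0.02, 0], [0, 0, 0], 0],
    [[1.5, 0.02, 0], [0, 0, 0], 0],
    [[1.5, 0.02, 0], [0, 0, 0], 0]
  ]
}}

```text
clock: 15.88
eef_pos: [558.7, -32.3, 137.9]
tool_rot: [-3.139, 0.091, -3.123]
force: [0.8, -2.0, -1.3]
width: 14.6
gripper_force: 60.7
```

```bash
python3 -c "
from h import *
s=status.read_state();print(s['eef_pos'],s['force'],s['torque'],rotto(1,5))"
```

```text
[558.72741514 -32.33883359 137.89288109] [ 0.7542415  -1.98851046 -1.25390328] [-0.30645347  0.21281313 -0.34672893] [ 0.14  0.19 -0.03]
```

{"method": "move_arm", "body": {
  "plan": [
    [[0, 0, 0], [0, 0, 0], 0],
    [[0.5, 0, 0], [0, 0, 0], 0]
  ]
}}

```text
clock: 16.12
eef_pos: [558.7, -32.3, 137.8]
tool_rot: [-3.139, 0.09, -3.123]
force: [1.4, -1.3, -1.0]
width: 15.1
gripper_force: 60.8
```

{"method": "move_arm", "body": {
  "plan": [
    [[0.5, 0, 0], [0, 0, 0], 0],
    [[0.5, 0, 0], [0, 0, 0], 0]
  ]
}}

```text
clock: 16.38
eef_pos: [558.6, -32.2, 137.6]
tool_rot: [-3.14, 0.088, -3.123]
force: [-0.4, -2.9, 0.8]
width: 15.0
gripper_force: 60.9
```

```bash
python3 -c "
from h import *
s=status.read_state();print(s['eef_pos'],s['force'],s['torque'],rotto(1,5))"
```

```text
[558.63919705 -32.18199647 137.61456721] [-0.41372406 -2.9202248   0.78202618] [-0.49175775  0.04569621 -0.43683593] [ 0.1   0.03 -0.04]
```

{"method": "move_arm", "body": {
  "plan": [
    [[0.5, 0, 0], [0, 0, 0], 0],
    [[0.5, 0, 0], [0, 0, 0], 0]
  ]
}}

```text
clock: 16.62
eef_pos: [558.6, -32.1, 137.5]
tool_rot: [-3.14, 0.086, -3.123]
force: [-4.0, -3.6, 2.6]
width: 14.8
gripper_force: 61.5
```

{"method": "move_arm", "body": {
  "plan": [
    [[0.5, 0, 0], [0, 0, 0], 0],
    [[0.5, 0, 0], [0, 0, 0], 0]
  ]
}}

```text
clock: 16.88
eef_pos: [558.7, -32.1, 137.4]
tool_rot: [-3.141, 0.084, -3.123]
force: [-6.6, -2.2, 5.5]
width: 15.1
gripper_force: 61.9
```

```bash
python3 -c "
from h import *
s=status.read_state();print(s['eef_pos'],s['force'],s['torque'],rotto(1,5))"
```

```text
[558.69112387 -32.08194224 137.38872587] [-6.57182189 -2.17813195  5.46134195] [-0.6473202   1.15982217 -0.42169862] [ 0.05 -0.17 -0.05]
```

Force rises at a constant position, 558.7 mm, which is the stop reached after the click. I'll ease off and release.

{"method": "move_arm", "body": {
  "plan": [
    [[-1, 0, 0], [0, 0, 0], 0],
    [[-0.7, 0, 0], [0, 0, 0], 0],
    [[0, 0, 0], [0, 0, 0], 0.15],
    [[0, 0, 0], [0, 0, 0], 0.3],
    [[0, 0, 0], [0, 0, 0], 0.5],
    [[0, 0, 0], [0, 0, 0], 0.5],
    [[0, 0, 0], [0, 0, 0], 0.5],
    [[0, 0, 0], [0, 0, 0], 0.5]
  ]
}}

```text
clock: 17.88
eef_pos: [559.1, -31.9, 137.6]
tool_rot: [-3.14, 0.088, -3.123]
force: [-0.5, 0.4, 0.1]
width: 42.8
gripper_force: 0.0
```

Run:
```python
from h import *
s=status.read_state();print(s['eef_pos'],s['force'],s['width'])
im=cams.get_image("wrist");d=cams.get_image("side")
a=cv2.resize(d[110:222,150:262],(400,400),interpolation=cv2.INTER_CUBIC);b=cv2.resize(im,(400,300));c=np.zeros((400,800,3),np.uint8);c[:,:400]=a;c[:300,400:]=b
cv2.imwrite("pics/c6.png",c)
```

```text
[559.09527849 -31.86458051 137.58525158] [-0.51406151  0.40671825  0.14608466] 42.780383728694396
```

{"method": "move_arm", "body": {
  "plan": [
    [[-0.5, 0, 6], [0, 0, 0], 0.5],
    [[-1, 0, 12], [0, 0, 0], 0.5],
    [[-1.5, 0, 16], [0, 0, 0], 0.5],
    [[-1.5, 0, 16], [0, 0, 0], 0.5],
    [[-15, 0, 15], [0, 0, 0], 0.5],
    [[-30, 0, 20], [0, -3, 0], 0.5],
    [[-35, 0, 20], [0, -4, 0], 0.5],
    [[-35, 0, 20], [0, -4, 0], 0.5],
    [[-20, 0, 20], [0, -4, 0], 0.5],
    [[0, 0, 0], [0, 0, 0], 0.5]
  ]
}}

```text
clock: 19.23
eef_pos: [417.6, -31.3, 283.8]
tool_rot: [-3.14, 0.352, -3.122]
force: [0.7, 0.7, -0.0]
width: 42.3
gripper_force: 0.0
```

Run:
```python
from h import *
s=status.read_state();print(s['eef_pos'],s['force'],s['width'])
im=cams.get_image("wrist");d=cams.get_image("side")
a=cv2.resize(d[110:222,150:262],(400,400),interpolation=cv2.INTER_CUBIC);b=cv2.resize(im[90:346,128:384],(400,400),interpolation=cv2.INTER_CUBIC)
cv2.imwrite("pics/c6.png",np.hstack([a,b]))
```

```text
[417.5935717  -31.28795684 283.75971205] [ 0.73071112  0.69723646 -0.03684261] 42.302914134476524
```

View pics/c6.png

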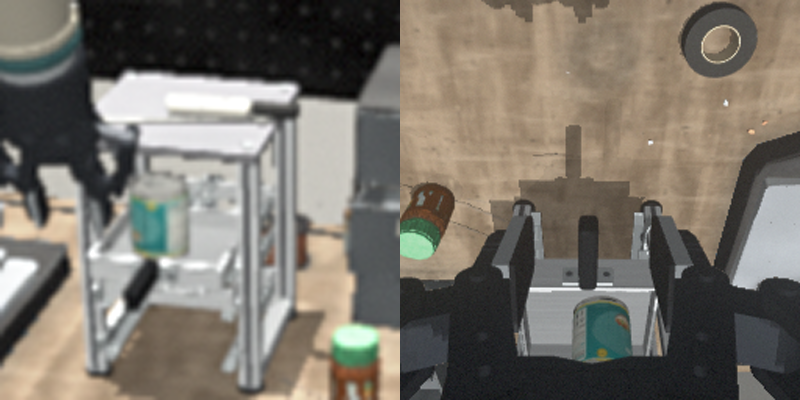

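The last picture shows the tray on the high pair, above the packed tray, with the tin upright and the gripper clear. Roller contact came about 12 mm before the stop, as the geometry predicts. I'm handing the job in.

```bash
python3 -c "
from cell import ctrl
print(ctrl.finish_job())"
```

```text
the job is handed in; nothing more can be done
None
```

The job is handed in: the tray is on the high runner pair (about 119 mm of headroom), pushed in until it clicked and met its stop, with the tin still standing; the highest push I read was about 11 N, though a brief peak at the click could have been higher.

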